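# Spice tower apart: each pot to its own place

### The arm

A 6-joint arm with a two-finger parallel gripper is mounted at the origin on the work surface. World frame = base frame: x ahead of the robot, y to its left, z up, the work surface at z = 0. Lengths are in m, angles in degrees, forces in N, time in s.
With the tool pointing down it reaches from about 0.35 to 0.85 m from the base axis. Payload 8.1 kg.
Tool frame: the origin (TCP) lies on the centre line of the jaws, within the pads' length; the fingertips stand 17 mm ahead of it and the grasp point (between the pads) lies 2 mm behind it (arm.tip_reach is the distance from the TCP to the fingertips, in m); z points along the fingers, y is the line along which they close (so a half turn about z gives the same grasp; the last joint's range is limited). The gripper opens to 93 mm and grips with 3 to 60 N. Pads are 15 mm wide; open, the fingers measure 128 mm over their backs; the gripper's body (75 mm by 188 mm) begins 65 mm behind the grasp point.
Start: joints at [63.976, 7.471, 85.268, -0, 87.261, -4.893], TCP at [0.216, 0.56, 0.236] pointing down, gripper open.
Joint ranges: [-169.43, 169.43], [-51.17, 129.36], [1.28, 143.12], [-76.62, 256.62], [0, 156.53], [-152.29, 152.29]. Speed limits (degrees/s): [136.94, 136.94, 159.86, 180, 180, 180].

### API

Orientations are given as a 3x3 rotation matrix whose columns are the frame's x, y, z axes.
In Python, from workcell import arm gives the robot as it stands.
- The arm moves only by the tool step_arm, never from a script. Its argument "increments" is a list that holds one entry, the list of rows, each a list of 6 numbers: the shift along the tool's x, y, z as a fraction of full scale, then the turn, a rotation vector about the tool's x, y, z as a fraction of full scale. In form: [[[tx, ty, tz, wx, wy, wz], ...]]. A call has exactly 10 rows; each row shifts and turns the commanded pose from where the row before left it, along the tool's axes as they then stand; what a row does not reach is not made up. Full scale, the value 1, is 2.5 cm for a shift and 10 degrees for a turn. A row lasts 1/8 s, in which the tool goes at most 62.5 mm and 10.7 degrees, less where a joint would pass 70% of its speed; a pose out of reach is approached as far as the arm can. A call with a number of a shift or a turn outside -1 to 1 is refused whole. A call with a gripper value outside its range is refused whole. "grip" is the closure, from 0 (fully open) to 1 (shut), set as the call begins (left out, the last holds). The fingers move at their own pace and stop on an object; "newtons" is the grip in N (left out, the last holds). Time passes only in rows, so rows that do not move let the fingers close, or fill a call up. It gives the time, the measured TCP pose, the force, the opening and the grip force at its end, in the units of the state.
- arm.read_state(): the state, without advancing time (a new reading comes with each control period).
- arm.snapshot(name): name is "side" or "top" or "wrist"; returns a dict with "color" (420x560x3 uint8, red, green, blue), "K" (3x3 intrinsics, pixels), "k1" (the pictures are not rectified: a ray, as slopes to the right and down, at radius r is drawn at 1 + k1 r^2 times it, then the intrinsics apply), "eye" and "attitude" of the camera in the world. Camera axes: x right, y down, z forward; pixel columns grow to the right and rows downward; lengths in m; the calibration is good to about 2 mm. A picture is of the moment at which its call begins. There is no depth.
- arm.close_job(): hands the job in; it is judged then, once.
The state is a dict: "time_s": time; "joint_pos": joint angles; "joint_vel": joint speeds; "effort": joint torques, N m; "ee_pos": TCP position; "tcp_rot": TCP orientation; "force": force on the tool from outside, world axes, zero at the start; "torque": the same for the moment, N m; "opening": finger opening in m; "grip_force": force on a finger pad.
Only numpy, scipy, OpenCV 4.12 (cv2) and the standard library are available. Lean on these libraries where they do the work, as an engineer would, in place of code of your own. Each camera call takes 0.05 s, during which the arm holds its last target. There are 200 camera calls.

### The job

Take the tower of three lidded stoneware spice pots apart and stand each pot upright in the middle of its own place: the small pot on the white plate, the middle-sized pot on the round cork mat, and the large pot on the aluminium heat diffuser to dry; the steel pepper shaker now standing on the diffuser must make way and goes in the middle of the square slate. Set everything down gently, tip or drop nothing, and leave the teaspoon and the corked glass jar where they are.

Things in the scene. Friction and masses are not known exactly. Their poses are not given: they have to be found in the camera images.
- pot_small_mid (a point): centre (half-way up) of the smallest stoneware pot, the top of the tower: upright plain cylinder, 40 mm diameter, 48 mm high, lid fixed and flat, about 0.08 to 0.15 kg; z is its axis, up. At the start it stands centred (to 2 mm) on the middle pot's flat lid.
- pot_medium_mid (a point): centre (half-way up) of the middle-sized stoneware pot: cylinder 52 mm diameter, 54 mm high, flat fixed lid, about 0.13 to 0.25 kg; z up. At the start it stands centred (to 2 mm) on the large pot's flat lid, under the small pot.
- pot_large_mid (a point): centre (half-way up) of the largest stoneware pot: cylinder 64 mm diameter, 60 mm high, flat fixed lid, about 0.19 to 0.38 kg; z up. It stands on the granite at the foot of the tower (whole tower 162 mm high; nothing interlocks).
- shaker_mid (a point): centre (half-way up) of the steel pepper shaker: cylinder 38 mm diameter, 72 mm high with a slightly domed look, about 0.08 to 0.17 kg; z up. At the start it stands near the middle of the diffuser.
- plate_top (a point): middle of the flat upper face of the white melamine plate (face 6 mm above the granite): round, 160 mm over the rim, which slopes up from 58 mm radius to 12 mm above the granite; place of the small pot; does not move; z up
- cork_top (a point): middle of the upper face of the round cork mat, 110 mm diameter, 8 mm thick; place of the middle-sized pot; does not move; z up
- diffuser_top (a point): middle of the upper face of the aluminium heat diffuser, a flat disc with rings of small dark holes, 130 mm diameter, 8 mm thick, with a small wire loop handle reaching 99 mm from the middle along its x; place of the large pot; does not move; z up
- slate_top (a point): middle of the upper face of the square dark slate, 90 by 90 mm, 6 mm thick; place of the shaker; does not move; z up
- teaspoon: loose steel teaspoon, 124 mm long and about 4 mm high, lying on the granite along its x (bowl to +x), origin at mid-length on its underside; to be left alone
- jar: loose glass jar with a cork cap, 42 mm diameter, 70 mm high, standing on the granite at the far side; origin at the centre of its underside; to be left alone
Not all that is in view belongs to the job. What is shaped like the part that bears pot_large_mid but red or yellow is not meant. What is shaped like the part that bears pot_small_mid but red or yellow is not meant.

How it is judged:
By the outcome, as a careful person would: the job done as asked, in the order asked, and still so for the second after the job is handed in, with the robot touching nothing.
It also fails if it takes over 128 s, if anything falls off the work surface, if the arm or the gripper's body presses on something with over 40 N, if the wrist force passes 120 N, or if a joint passes its speed limit or range.

## Working session

There is one attempt and no reset: what is moved stays moved. The work goes in short steps, Python scripts to look and compute and a tool call to move; the robot and the scene stay as the last step left them, time stands still between calls to the robot, and variables do not carry over. Pictures are saved under pics/ and viewed, at most 14 in all, crops included, and the job is handed in when it is done.

Besides the shell and the picture viewer there is one more tool, called after ">>>" as name([rows], argument=value, ...), one row to a line, values as JSON. step_arm: Moves the arm, as the interface text tells. Shift numbers are shares of 2.5 cm and turn numbers shares of 10 degrees, none past 1 either way. Its arguments: {"type":"object","properties":{"increments":{"type":"array","items":{"type":"array","items":{"type":"array","items":{"type":"number"}}}},"grip":{"type":"number"},"newtons":{"type":"number"}},"required":["increments"]}

```bash
mkdir -p pics; cat > h.py <<'E'
import numpy as np, cv2
from workcell import arm
def snap(n,save=None):
    s=arm.snapshot(n)
    if save: cv2.imwrite('pics/'+save,cv2.cvtColor(s['color'],cv2.COLOR_RGB2BGR))
    return s
def ray(s,u,v):
    K=np.array(s['K']);d=np.array([(u-K[0,2])/K[0,0],(v-K[1,2])/K[1,1]])
    x=d.copy()
    for _ in range(20): x=d/(1+s['k1']*(x@x))
    w=np.array(s['attitude'])@np.array([x[0],x[1],1.]); return np.array(s['eye']),w/np.linalg.norm(w)
def onz(s,u,v,z):
    e,w=ray(s,u,v); return e+w*(z-e[2])/w[2]
def proj(s,p):
    c=np.array(s['attitude']).T@(np.array(p,float)-np.array(s['eye']));x=c[:2]/c[2]
    x=x*(1+s['k1']*(x@x));K=np.array(s['K']);return K[0,0]*x[0]+K[0,2],K[1,1]*x[1]+K[1,2]
E
python3 - <<'E'
from h import *
for n in('top','side','wrist'):
    s=snap(n,n+'0.png');print(n,s['eye'],np.round(s['attitude'],3).tolist(),np.array(s['K'])[0],s['k1'])
print(arm.read_state())
a=[cv2.imread(f'pics/{n}0.png') for n in('top','side')]
E
```

```text
top [0.43043817 0.00920862 1.03704821] [[0.02, -0.99, 0.141], [-1.0, -0.02, 0.006], [-0.003, -0.141, -0.99]] [422.55615258   0.         272.61455612] 0.03873737745182104
side [0.50329261 0.57410103 0.74953786] [[-0.995, -0.068, 0.075], [-0.101, 0.727, -0.679], [-0.009, -0.683, -0.731]] [408.96710015   0.         285.77904861] -0.047636750502243475
wrist [0.15273941 0.58314205 0.3842669 ] [[0.362, 0.903, 0.229], [0.932, -0.351, -0.09], [-0.001, 0.246, -0.969]] [330.3444268    0.         275.60398602] -0.02367877925825517
{'time_s': 0.15, 'joint_pos': array([ 6.39769127e+01,  7.50374768e+00,  8.53138683e+01,  3.36006072e-04,
        8.72606491e+01, -4.89226918e+00]), 'joint_vel': array([ 0.01390564, -0.14652229, -0.14373017,  0.03725166, -0.04227434,
       -0.01687197]), 'effort': array([ 3.45344561e-04, -5.60484982e+01, -4.92328870e+01,  7.68018840e-02,
        3.09195032e-02, -1.09790224e-04]), 'ee_pos': array([0.21609329, 0.55930857, 0.23485355]), 'tcp_rot': array([[-9.32759626e-01,  3.60498425e-01, -6.04565670e-04],
       [ 3.60498911e-01,  9.32758830e-01, -1.22492526e-03],
       [ 1.22330339e-04, -1.36050610e-03, -9.99999067e-01]]), 'force': array([0.30944624, 0.96627682, 0.53807747]), 'torque': array([ 0.029813  ,  0.05849532, -0.04834016]), 'grip_force': 0.0, 'opening': 0.09302943413232298}
```

View pics/top0.png

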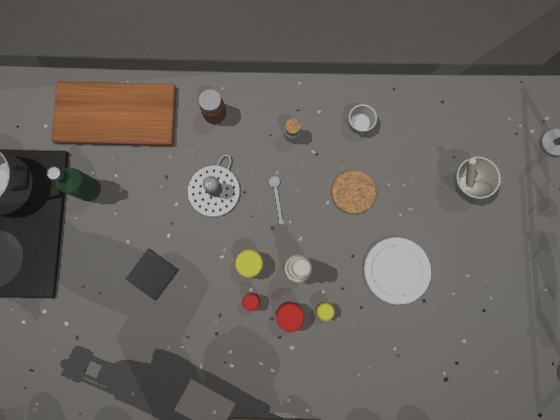

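View pics/side0.png

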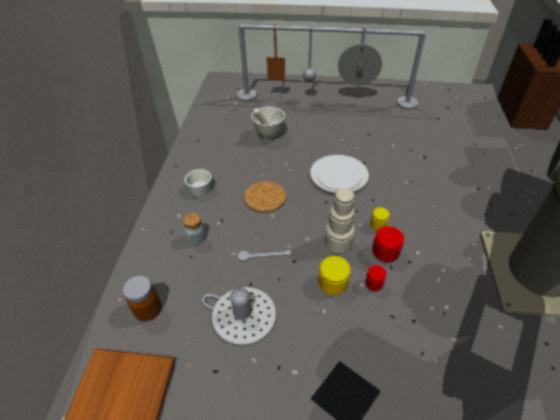

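The top view shows the cream tower at (298,268), plate (398,270), cork (354,192), diffuser (214,190) with the shaker on it, and slate (152,274). Teaspoon is at (278,200) and jar at (292,129). Lookalikes of the large pot are yellow (249,264) and red (290,317). Lookalikes of the small pot are red (251,302) and yellow (326,312). Only the cream stack at (298,268) is three pots high and neither red nor yellow, so that is the one meant. I'll measure now and confirm it in a crop.

```bash
cat > m.py <<'E'
from h import *
def blob(m,seed,close=0,name=''):
    m=m.astype(np.uint8)
    if close: m=cv2.morphologyEx(m,cv2.MORPH_CLOSE,cv2.getStructuringElement(cv2.MORPH_ELLIPSE,(close,close)))
    cs,_=cv2.findContours(m,cv2.RETR_EXTERNAL,cv2.CHAIN_APPROX_NONE)
    c=min(cs,key=lambda c:-cv2.pointPolygonTest(c,seed,True) if len(c)>8 else 1e9)
    return c[:,0,:].astype(float)
def world(s,c,z): return np.array([onz(s,u,v,z)[:2] for u,v in c])
def circ(p): return [round(float(v),4) for v in (lambda e:(e[0][0],e[0][1],*e[1]))(cv2.fitEllipse((p*1000).astype(np.float32)))]
E
python3 - <<'E'
from m import *
s=snap('top');im=s['color'];hsv=cv2.cvtColor(im,cv2.COLOR_RGB2HSV);H,S,V=[hsv[...,i].astype(int) for i in range(3)]
print('plate',circ(world(s,blob((V>140)&(S<40),(398,270)),.012)))
print('cork',circ(world(s,blob((S>90)&(H<25)&(V>70),(354,192),5),.008)))
b=blob((V>125)&(S<40),(200,205),5);dm=world(s,b,.008)
print('diff',circ(dm[np.hypot(*(dm-np.median(dm,0)).T)<.075]),len(b))
sl=world(s,blob((V<45),(152,274)),.006);print('slate',cv2.minAreaRect((sl*1000).astype(np.float32)))
for n,u,v,z in(('small',302,268,.162),('shaker',211,184,.072),('spoon',279,200,0),('jar',293,127,.07),('yelL',249,263,.06),('redS',251,302,.05),('redL',290,317,.06),('yelS',326,312,.05),('ambr',210,100,.1),('bowl',363,120,.04)): print(n,onz(s,u,v,z)[:2].round(3))
e=snap('side')
a=cv2.resize(im[225:340,220:350],None,fx=3,fy=3,interpolation=cv2.INTER_CUBIC);b=cv2.resize(e['color'][180:300,290:420],(390,345),interpolation=cv2.INTER_CUBIC)
cv2.imwrite('pics/crop.png',np.hstack([a,b])[...,::-1])
E
```

```text
plate [451.7616, -285.6082, 156.7296, 157.3825]
cork [642.0986, -183.4595, 106.4242, 107.2143]
diff [639.0169, 164.1784, 123.544, 145.2923] 170
slate ((552.4652709960938, 599.808837890625), (372.0564880371094, 153.12921142578125), 6.090004920959473)
small [ 0.448 -0.048]
shaker [0.64 0.16]
spoon [0.619 0.   ]
jar [ 0.783 -0.029]
yelL [0.459 0.067]
redS [0.371 0.06 ]
redL [ 0.34  -0.029]
yelS [ 0.352 -0.111]
ambr [0.833 0.166]
bowl [ 0.815 -0.202]
```

View pics/crop.png

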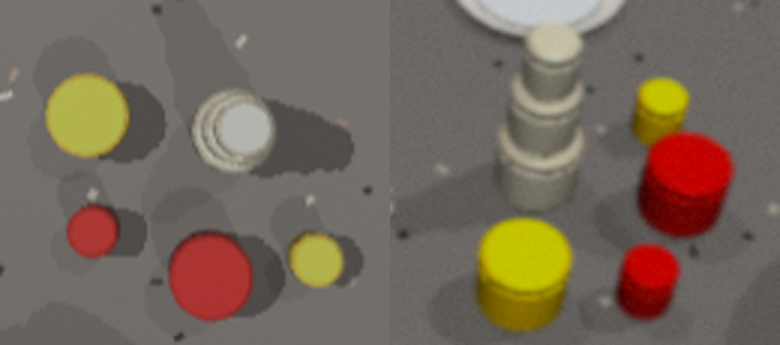

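The crop confirms it: the cream three-pot stack is plain stoneware, and the red and yellow pots stand alone. One refinement for the diffuser, slate, shaker and tower, then I move.

```bash
python3 - <<'E'
from m import *
s=snap('top');im=s['color'];hsv=cv2.cvtColor(im,cv2.COLOR_RGB2HSV);H,S,V=[hsv[...,i].astype(int) for i in range(3)]
for t in(48,55,62):
    b=blob(cv2.medianBlur(((V<t)*1).astype(np.uint8),5),(152,274));b=b[np.hypot(*(b-[152,274]).T)<45]
    print('slate',t,len(b),cv2.minAreaRect((world(s,b,.006)*1000).astype(np.float32)))
m=((V>120)&(S<45)).astype(np.uint8);m[:164]=0;m[:, :180]=0;m[:,245:]=0
b=blob(m,(200,205),9);p=world(s,b,.008)
for _ in range(6):
    A=np.c_[2*p,np.ones(len(p))];x=np.linalg.lstsq(A,(p**2).sum(1),rcond=None)[0];r=np.sqrt(x[2]+x[0]**2+x[1]**2);e=abs(np.hypot(*(p-x[:2]).T)-r);p=p[e<max(.0025,np.percentile(e,85))]
print('diff',x[:2],r,len(p))
t=blob((V>170)&(S<45),(302,268));print('small lid',circ(world(s,t,.162)))
t=blob((V>100)&(S<80)&(V<256),(299,268));print('tower',cv2.boundingRect(t.astype(np.int32)))
e=snap('side');h2=cv2.cvtColor(e['color'],cv2.COLOR_RGB2HSV)
big=np.hstack([cv2.resize(im[150:222,175:250],(375,360),interpolation=cv2.INTER_CUBIC),cv2.resize(im[245:293,275:325],(375,360),interpolation=cv2.INTER_CUBIC)])
cv2.imwrite('pics/c2.png',big[...,::-1])
E
```

```text
Traceback (most recent call last):
cv2.error: OpenCV(4.12.0) /io/opencv/modules/imgproc/src/convhull.cpp:143: error: (-215:Assertion failed) total >= 0 && (depth == CV_32F || depth == CV_32S) in function 'convexHull'
```

The script failed on a wrong contour choice for the slate. I'll start the approach, rotating the tool to 45° on the way, and mend the measurement in flight.

>>> step_arm([
  [[0,0,0,0,0,0.8],[0,0,0,0,0,0.8],[0,0,0,0,0,0.8],[-1,0,0,0,0,0],[-1,0,0,0,0,0],[-1,0,0,0,0,0],[-1,0,0,0,0,0],[-1,0,0,0,0,0],[-1,0,0,0,0,0],[-1,0,0,0,0,0]],
], grip=0, newtons=20)

```text
time_s: 1.55
ee_pos: [0.3402, 0.435, 0.2356]
tcp_rot: [[-0.706, 0.709, -0.0], [0.709, 0.706, 0.0], [0.0, 0.0, -1.0]]
force: [-0.7, 0.3, -0.4]
opening: 0.0929
grip_force: 0.0
```

>>> step_arm([
  [[-1,0,0,0,0,0],[-1,0,0,0,0,0],[-1,0,0,0,0,0],[-1,0,0,0,0,0],[-1,0,0,0,0,0],[-1,0,0,0,0,0],[-1,0,0,0,0,0],[-1,0,0,0,0,0],[0,0,0,0,0,0],[0,0,0,0,0,0]],
])

```text
time_s: 2.8
ee_pos: [0.4805, 0.2942, 0.2355]
tcp_rot: [[-0.705, 0.709, -0.0], [0.709, 0.705, 0.0], [0.0, -0.0, -1.0]]
force: [-0.4, -0.1, -0.3]
opening: 0.0926
grip_force: 0.0
```

```bash
python3 - <<'E'
from m import *
def lsq(p):
    for _ in range(6):
        A=np.c_[2*p,np.ones(len(p))];x=np.linalg.lstsq(A,(p**2).sum(1),rcond=None)[0];r=np.sqrt(x[2]+x[0]**2+x[1]**2);e=abs(np.hypot(*(p-x[:2]).T)-r);p=p[e<=max(.0025,np.percentile(e,85))]
    return x[:2].round(4),r.round(4),len(p)
s=snap('top');w=snap('wrist','w1.png');im=s['color'];hsv=cv2.cvtColor(im,cv2.COLOR_RGB2HSV);H,S,V=[hsv[...,i].astype(int) for i in range(3)]
print('V slate',V[260:290:10,145:160:7].tolist(),V[240,120],V[300,130])
for t in(38,44,50):
    m=(V<t).astype(np.uint8);m=cv2.morphologyEx(m,cv2.MORPH_OPEN,np.ones((3,3)));m[:240]=0;m[310:]=0;m[:,:120]=0;m[:,185:]=0
    b=blob(m,(152,274)); print('slate',t,len(b),cv2.minAreaRect((world(s,b,.006)*1000).astype(np.float32)))
t=blob((V>170)&(S<45),(302,268));print('small lid',circ(world(s,t,.162)))
T=arm.read_state();print(T['time_s'],T['ee_pos'],T['tcp_rot'][:,1])
E
```

```text
V slate [[36, 34, 67], [35, 32, 65], [67, 66, 65]] 97 109
slate 38 129 ((451.4341735839844, 345.7691955566406), (79.75111389160156, 76.40613555908203), 45.290931701660156)
slate 44 120 ((451.2855224609375, 346.4851989746094), (81.91825866699219, 77.73176574707031), 47.26133728027344)
slate 50 118 ((450.6990661621094, 345.8494873046875), (83.64664459228516, 77.73192596435547), 47.26515579223633)
small lid [450.8423, -45.3749, 32.7854, 37.8439]
2.9 [0.48028122 0.29452009 0.23561567] [ 7.08159062e-01  7.06052932e-01 -3.22401869e-05]
```

View pics/w1.png

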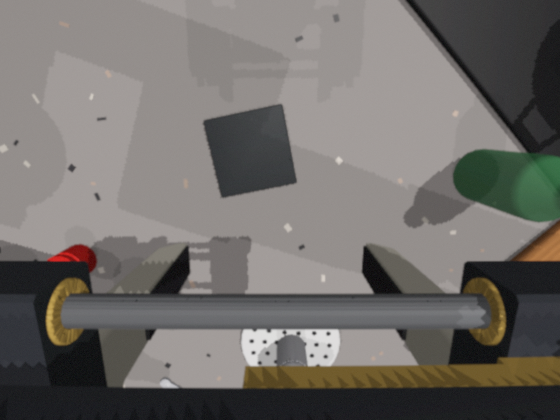

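The wrist view shows the slate at corners (204,121), (280,104), (297,183) and (221,197), clear of the shadow, plus the diffuser near (290,345). I'll work out the slate centre from that and enlarge the shaker and tower in both views.

```bash
python3 - <<'E'
from m import *
w=snap('wrist');c=world(w,[(204,121),(281,104),(297,183),(221,197)],.006);print('slate',c.mean(0).round(4),np.linalg.norm(np.diff(c,axis=0),axis=1).round(3))
s=snap('top');e=snap('side')
R=lambda i,x,y,n,f:cv2.resize(i['color'][y:y+n,x:x+n],(n*f,n*f),interpolation=cv2.INTER_CUBIC)
big=np.vstack([np.hstack([R(s,178,150,75,4),R(s,275,243,50,6)]),np.hstack([R(e,205,277,75,4),R(e,303,182,75,4)])])
cv2.imwrite('pics/c3.png',big[...,::-1])
E
```

```text
slate [0.4304 0.3042] [0.087 0.089 0.09 ]
```

View pics/c3.png

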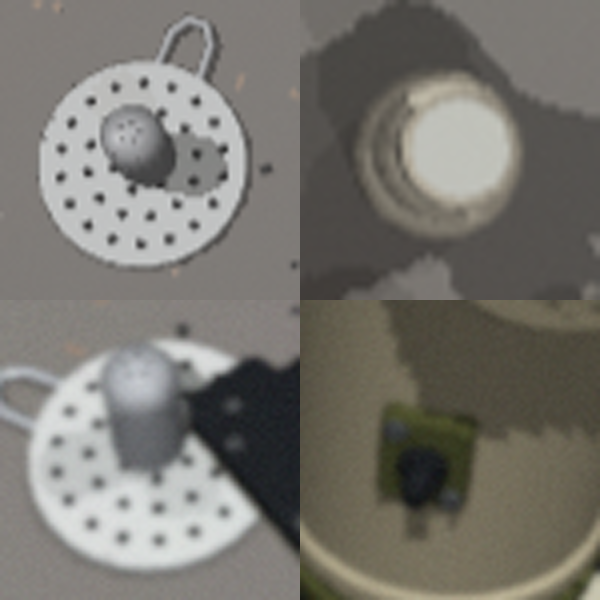

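```bash
python3 - <<'E'
from m import *
s=snap('top')
for n,u,v,z in(('slate',152,274,.006),('diff',214.1,191,.008),('shaker',210.5,184.2,.076),('small',301,267.5,.162)): print(n,onz(s,u,v,z)[:2].round(4))
for p in((.450,-.046,.162),(.450,-.046,.114),(.45,-.046,.06),(.45,-.046,0)):print(np.round(proj(s,p),1))
p=onz(s,210.5,184.2,.076);print(proj(s,[*p[:2],.008]),(np.array(proj(s,[*p[:2],.008]))-[178,150])*4)
E
```

```text
slate [0.4303 0.3031]
diff [0.6367 0.1616]
shaker [0.6389 0.1605]
small [ 0.4493 -0.0461]
[301.  267.2]
[299.6 267.6]
[298.1 268.1]
[296.7 268.6]
(np.float64(214.5786949449828), np.float64(190.1122610301138)) [146.31477978 160.44904412]
```

>>> step_arm([
  [[-1,0.1,0,0,0,0],[-1,0.1,0,0,0,0],[-1,0.1,0,0,0,0],[-1,0.1,0,0,0,0],[-1,0.1,0,0,0,0],[-1,0.1,0,0,0,0],[-1,0.1,0,0,0,0],[-1,0,0,0,0,0],[-0.28,0,0,0,0,0],[0,0,0,0,0,0]],
])

```text
time_s: 4.35
ee_pos: [0.6394, 0.1592, 0.2353]
tcp_rot: [[-0.705, 0.709, -0.001], [0.709, 0.705, 0.0], [0.001, -0.0, -1.0]]
force: [0.0, 0.9, -0.0]
opening: 0.0925
grip_force: 0.0
```

>>> step_arm([
  [[0,0,0.5,0,0,0],[0,0,1,0,0,0],[0,0,1,0,0,0],[0,0,0.5,0,0,0],[0,0,0.2,0,0,0],[0,0,0,0,0,0],[0,0,0,0,0,0],[0,0,0,0,0,0],[0,0,0,0,0,0],[0,0,0,0,0,0]],
])

```text
time_s: 5.6
ee_pos: [0.6394, 0.1595, 0.1558]
tcp_rot: [[-0.705, 0.709, 0.0], [0.709, 0.705, 0.0], [-0.0, 0.0, -1.0]]
force: [-0.1, -0.5, 0.0]
opening: 0.0931
grip_force: 0.0
```

```bash
python3 - <<'E'
from m import *
s=snap('wrist','w2.png');T=arm.read_state();print(T['ee_pos'],T['tcp_rot'].round(4).tolist())
for z in(.08,.008): print(proj(s,(.639,.1605,z)))
E
```

```text
[0.63935027 0.15949367 0.15573804] [[-0.7054, 0.7088, 0.0002], [0.7088, 0.7054, 0.0], [-0.0001, 0.0001, -1.0]]
(np.float64(277.1155197141084), np.float64(225.4793508276809))
(np.float64(276.65380842418824), np.float64(203.38234038775738))
```

View pics/w2.png

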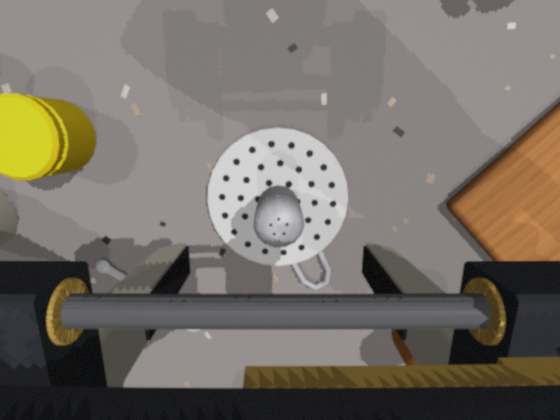

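The wrist view shows the shaker dome at about (279,224), within 2 px of prediction, and the diffuser disc centred at (278.5,196.5). Descending and gripping.

>>> step_arm([
  [[0,0.05,0.5,0,0,0],[0,0,0.5,0,0,0],[0,0,0.5,0,0,0],[0,0,0.5,0,0,0],[0,0,0.5,0,0,0],[0,0,0.5,0,0,0],[0,0,0.5,0,0,0],[0,0,0.5,0,0,0],[0,0,0.2,0,0,0],[0,0,0,0,0,0]],
])

```text
time_s: 6.9
ee_pos: [0.6399, 0.1604, 0.0501]
tcp_rot: [[-0.705, 0.709, -0.001], [0.709, 0.705, -0.0], [0.0, -0.001, -1.0]]
force: [0.2, -0.5, 0.6]
opening: 0.0928
grip_force: 0.0
```

>>> step_arm([
  [[0,0,0,0,0,0],[0,0,0,0,0,0],[0,0,0,0,0,0],[0,0,0,0,0,0],[0,0,0,0,0,0],[0,0,0,0,0,0],[0,0,0,0,0,0],[0,0,0,0,0,0],[0,0,0,0,0,0],[0,0,0,0,0,0]],
], grip=1, newtons=20)

```text
time_s: 8.15
ee_pos: [0.6402, 0.1604, 0.0506]
tcp_rot: [[-0.705, 0.709, 0.0], [0.709, 0.705, 0.0], [-0.0, 0.0, -1.0]]
force: [1.1, 0.5, 0.2]
opening: 0.0376
grip_force: 20.0
```

>>> step_arm([
  [[0,0,-0.3,0,0,0],[0,0,-0.5,0,0,0],[0,0,-0.6,0,0,0],[0,0,-0.6,0,0,0],[0.3,-0.1,-0.3,0,0,0],[0.6,-0.1,0,0,0,0],[0.8,-0.2,0,0,0,0],[0.8,-0.2,0,0,0,0],[0.8,-0.2,0,0,0,0],[0.8,-0.2,0,0,0,0]],
])

```text
time_s: 9.4
ee_pos: [0.548, 0.2162, 0.1072]
tcp_rot: [[-0.706, 0.708, -0.002], [0.708, 0.706, -0.0], [0.001, -0.001, -1.0]]
force: [-0.1, -0.2, -1.1]
opening: 0.0376
grip_force: 20.0
```

>>> step_arm([
  [[0.8,-0.2,0,0,0,0],[0.8,-0.2,0,0,0,0],[0.8,-0.2,0,0,0,0],[0.8,-0.2,0,0,0,0],[0.8,-0.1,0,0,0,0],[0.8,-0.1,0,0,0,0],[0.7,-0.1,0,0,0,0],[0.4,0,0,0,0,0],[0,0,0,0,0,0],[0,0,0,0,0,0]],
])

```text
time_s: 10.65
ee_pos: [0.427, 0.3004, 0.1082]
tcp_rot: [[-0.705, 0.709, 0.0], [0.709, 0.705, -0.0], [-0.0, 0.0, -1.0]]
force: [0.6, -0.2, -2.4]
opening: 0.0383
grip_force: 20.0
```

```bash
python3 - <<'E'
from m import *
s=snap('wrist','w3.png');t=snap('top','t3.png');T=arm.read_state();print(T['ee_pos'],T['force'])
a=cv2.resize(s['color'][40:420,60:500],(396,342));b=cv2.resize(t['color'][150:225,175:250],(342,342),interpolation=cv2.INTER_CUBIC)
cv2.imwrite('pics/c4.png',np.hstack([a,b])[...,::-1])
E
```

```text
[0.42703794 0.30021789 0.10814244] [ 0.02524097 -0.31653076 -0.49882649]
```

View pics/c4.png

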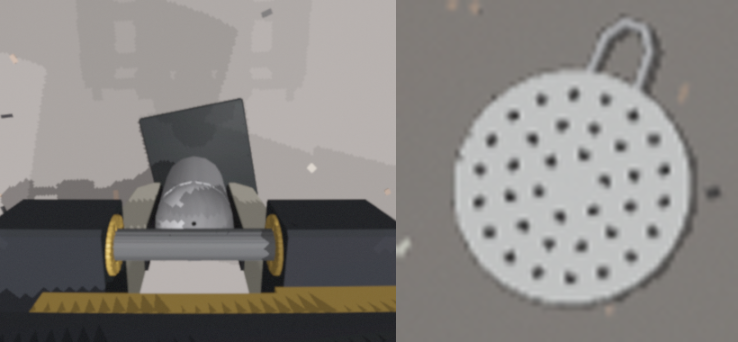

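Shaker is upright in the grip, and the cleared diffuser is centred at about (214.0,191.2) in the top view. Lowering onto the slate.

>>> step_arm([
  [[0,0.19,0,0,0,0],[0,0,0.4,0,0,0],[0,0,0.6,0,0,0],[0,0,0.6,0,0,0],[0,0,0.4,0,0,0],[0,0,0.2,0,0,0],[0,0,0.06,0,0,0],[0,0,0.04,0,0,0],[0,0,0.04,0,0,0],[0,0,0,0,0,0]],
])

```text
time_s: 12.0
ee_pos: [0.4301, 0.304, 0.0499]
tcp_rot: [[-0.706, 0.709, 0.0], [0.709, 0.706, 0.0], [-0.0, 0.0, -1.0]]
force: [0.1, 0.2, -0.9]
opening: 0.0377
grip_force: 20.0
```

```bash
python3 - <<'E'
from m import *
T=arm.read_state();print(T['ee_pos'],T['force'],T['effort'].round(2))
s=snap('top');im=s['color'];hsv=cv2.cvtColor(im,cv2.COLOR_RGB2HSV);S,V=hsv[...,1].astype(int),hsv[...,2].astype(int)
m=((V>120)&(S<45)).astype(np.uint8);m=cv2.morphologyEx(m,cv2.MORPH_OPEN,np.ones((5,5)));b=blob(cv2.morphologyEx(m,cv2.MORPH_CLOSE,np.ones((5,5))),(214,191),0);print('diff',circ(world(s,b,.008)))
E
```

```text
[0.430107   0.30400572 0.04987374] [ 0.06938896  0.16309745 -0.86007334] [ -0.   -49.56 -43.95   0.07   0.     0.  ]
diff [678.1158, -87.6174, 586.8679, 858.3549]
```

>>> step_arm([
  [[0,0,0.02,0,0,0],[0,0,0.02,0,0,0],[0,0,0.01,0,0,0],[0,0,0.01,0,0,0],[0,0,0.01,0,0,0],[0,0,0,0,0,0],[0,0,0,0,0,0],[0,0,0,0,0,0],[0,0,0,0,0,0],[0,0,0,0,0,0]],
])

```text
time_s: 13.3
ee_pos: [0.43, 0.304, 0.0486]
tcp_rot: [[-0.706, 0.709, 0.0], [0.709, 0.706, -0.0], [-0.0, 0.0, -1.0]]
force: [-3.1, -2.0, 6.9]
opening: 0.0375
grip_force: 20.0
```

In contact at 6.9 N. Open and rise.

>>> step_arm([
  [[0,0,0,0,0,0],[0,0,0,0,0,0],[0,0,0,0,0,0],[0,0,-0.4,0,0,0],[0,0,-0.6,0,0,0],[0,0,-1,0,0,0],[0,0,-1,0,0,0],[0,0,-1,0,0,0],[0,0,-1,0,0,0],[0,0,-1,0,0,0]],
], grip=0)

```text
time_s: 14.55
ee_pos: [0.4302, 0.304, 0.2002]
tcp_rot: [[-0.705, 0.709, 0.001], [0.709, 0.705, 0.001], [-0.0, 0.002, -1.0]]
force: [-0.9, 0.5, 0.1]
opening: 0.0931
grip_force: 0.0
```

>>> step_arm([
  [[-0.4,-0.4,-0.8,0,0,0],[-0.95,-0.85,-0.8,0,0,0],[-0.95,-0.85,-0.2,0,0,0],[-0.95,-0.85,0,0,0,0],[-0.95,-0.85,0,0,0,0],[-0.95,-0.85,0,0,0,0],[-0.95,-0.85,0,0,0,0],[-0.95,-0.85,0,0,0,0],[-0.95,-0.85,0,0,0,0],[-0.95,-0.85,0,0,0,0]],
])

```text
time_s: 15.8
ee_pos: [0.4453, 0.0023, 0.2444]
tcp_rot: [[-0.706, 0.709, 0.002], [0.709, 0.706, -0.0], [-0.002, 0.001, -1.0]]
force: [-0.0, 0.1, -0.0]
opening: 0.0931
grip_force: 0.0
```

>>> step_arm([
  [[-0.9,-0.75,0,0,0,0],[-0.6,-0.5,0,0,0,0],[0,0,0,0,0,0],[0,0,0,0,0,0],[0,0,0,0,0,0],[0,0,0,0,0,0],[0,0,0,0,0,0],[0,0,0,0,0,0],[0,0,0,0,0,0],[0,0,0,0,0,0]],
])

```text
time_s: 17.05
ee_pos: [0.4495, -0.0453, 0.2429]
tcp_rot: [[-0.705, 0.709, -0.0], [0.709, 0.705, 0.0], [0.0, -0.0, -1.0]]
force: [-0.5, 0.2, 0.3]
opening: 0.0932
grip_force: 0.0
```

```bash
python3 - <<'E'
from m import *
s=snap('wrist','w5.png');T=arm.read_state();print(T['ee_pos'])
for z in(.162,.114,.06): print(z,np.round(proj(s,(.4495,-.046,z)),1))
t=snap('top');im=t['color'];hsv=cv2.cvtColor(im,cv2.COLOR_RGB2HSV);S,V=hsv[...,1].astype(int),hsv[...,2].astype(int)
m=((V>120)&(S<45)).astype(np.uint8);m[:163]=0;m[220:]=0;m[:,:180]=0;m[:,248:]=0
m=cv2.morphologyEx(m,cv2.MORPH_CLOSE,np.ones((5,5)));m=cv2.morphologyEx(m,cv2.MORPH_OPEN,np.ones((7,7)));b=blob(m,(214,191));print('diff',circ(world(t,b,.008)))
cv2.imwrite('pics/t5.png',cv2.resize(im[240:305,120:185],(520,520),interpolation=cv2.INTER_CUBIC)[...,::-1])
E
```

```text
[ 0.44949005 -0.04528475  0.24289445]
0.162 [275.8 225.5]
0.114 [275.7 209.8]
0.06 [275.6 197.4]
diff [638.6941, 163.8932, 125.6075, 131.3076]
```

View pics/w5.png

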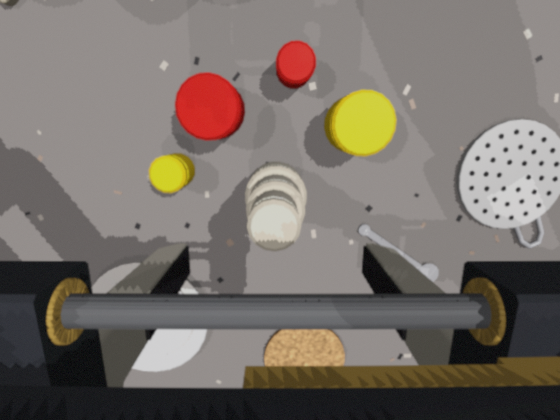

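View pics/t5.png

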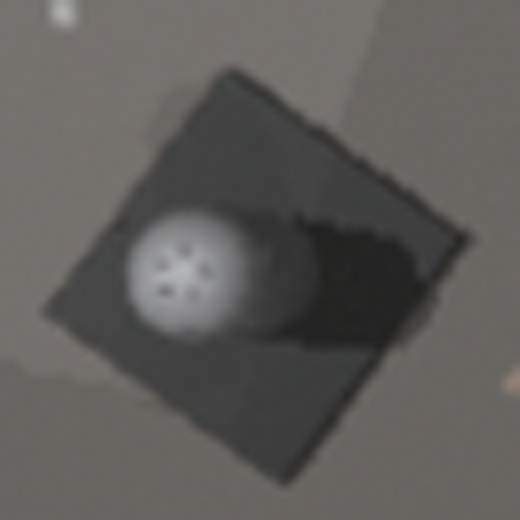

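Wrist view: the small lid is centred at (274,222), about 2 px left of and 3 px above the prediction, with free room for both fingers. The top crop shows the shaker upright and centred on the slate: its base is at about (257,275) and the slate centre at (258,276). Descend on the small pot with a 1–2 mm correction.

>>> step_arm([
  [[0.04,-0.08,0,0,0,0],[0,0,0.4,0,0,0],[0,0,0.6,0,0,0],[0,0,0.6,0,0,0],[0,0,0.6,0,0,0],[0,0,0.6,0,0,0],[0,0,0.6,0,0,0],[0,0,0.4,0,0,0],[0,0,0.15,0,0,0],[0,0,0,0,0,0]],
])

```text
time_s: 18.4
ee_pos: [0.4474, -0.046, 0.1441]
tcp_rot: [[-0.705, 0.709, -0.0], [0.709, 0.705, 0.0], [0.0, -0.0, -1.0]]
force: [-0.0, -0.0, 0.5]
opening: 0.093
grip_force: 0.0
```

>>> step_arm([
  [[0,0,0,0,0,0],[0,0,0,0,0,0],[0,0,0,0,0,0],[0,0,0,0,0,0],[0,0,0,0,0,0],[0,0,0,0,0,0],[0,0,0,0,0,0],[0,0,0,0,0,0],[0,0,0,0,0,0],[0,0,0,0,0,0]],
], grip=1, newtons=15)

```text
time_s: 19.65
ee_pos: [0.4474, -0.0459, 0.1441]
tcp_rot: [[-0.706, 0.709, 0.0], [0.709, 0.706, 0.0], [0.0, 0.0, -1.0]]
force: [0.1, 0.5, 0.3]
opening: 0.0399
grip_force: 15.0
```

>>> step_arm([
  [[0,0,-0.2,0,0,0],[0,0,-0.4,0,0,0],[0,0,-0.6,0,0,0],[-0.3,-0.3,-0.3,0,0,0],[-0.6,-0.6,0,0,0,0],[-0.8,-0.8,0,0,0,0],[-0.8,-0.8,0,0,0,0],[-0.8,-0.8,0,0,0,0],[-0.8,-0.8,0,0,0,0],[-0.8,-0.8,0,0,0,0]],
])

```text
time_s: 20.9
ee_pos: [0.4468, -0.2209, 0.1822]
tcp_rot: [[-0.705, 0.709, 0.0], [0.709, 0.705, -0.0], [-0.001, -0.0, -1.0]]
force: [0.1, -0.7, -0.1]
opening: 0.0399
grip_force: 15.0
```

>>> step_arm([
  [[-0.8,-0.7,0.2,0,0,0],[-0.7,-0.6,0.8,0,0,0],[-0.5,-0.44,1,0,0,0],[0,0,1,0,0,0],[0,0,1,0,0,0],[0,0,0.6,0,0,0],[0,0,0,0,0,0],[0,0,0,0,0,0],[0,0,0,0,0,0],[0,0,0,0,0,0]],
])

```text
time_s: 22.15
ee_pos: [0.4519, -0.2857, 0.0675]
tcp_rot: [[-0.706, 0.709, 0.001], [0.709, 0.706, -0.001], [-0.001, 0.0, -1.0]]
force: [1.0, -0.4, -0.7]
opening: 0.0397
grip_force: 15.0
```

>>> step_arm([
  [[0,0,0.4,0,0,0],[0,0,0.4,0,0,0],[0,0,0.3,0,0,0],[0,0,0.08,0,0,0],[0,0,0.02,0,0,0],[0,0,0.02,0,0,0],[0,0,0.02,0,0,0],[0,0,0.02,0,0,0],[0,0,0,0,0,0],[0,0,0,0,0,0]],
])

```text
time_s: 23.4
ee_pos: [0.4517, -0.2856, 0.0361]
tcp_rot: [[-0.706, 0.709, 0.001], [0.709, 0.706, -0.0], [-0.001, 0.0, -1.0]]
force: [-2.8, 1.9, 8.1]
opening: 0.0396
grip_force: 15.0
```

Contact. Release, rise, and head back to the tower.

>>> step_arm([
  [[0,0,0,0,0,0],[0,0,0,0,0,0],[0,0,0,0,0,0],[0,0,-0.4,0,0,0],[0,0,-0.6,0,0,0],[0,0,-1,0,0,0],[0,0,-1,0,0,0],[0,0,-1,0,0,0],[0,0,-1,0,0,0],[0,0,-1,0,0,0]],
], grip=0)

```text
time_s: 24.65
ee_pos: [0.4516, -0.2855, 0.1875]
tcp_rot: [[-0.706, 0.709, 0.001], [0.709, 0.706, -0.001], [-0.002, 0.0, -1.0]]
force: [1.1, -0.3, 0.1]
opening: 0.0931
grip_force: 0.0
```

>>> step_arm([
  [[0.5,0.5,-0.3,0,0,0],[0.8,0.8,0,0,0,0],[0.8,0.8,0,0,0,0],[0.8,0.8,0,0,0,0],[0.9,0.8,0,0,0,0],[0.9,0.8,0,0,0,0],[0.9,0.8,0,0,0,0],[0.8,0.8,0,0,0,0],[0.5,0.5,0,0,0,0],[0,0,0,0,0,0]],
])

```text
time_s: 25.9
ee_pos: [0.446, -0.045, 0.1923]
tcp_rot: [[-0.707, 0.707, -0.0], [0.707, 0.707, 0.0], [0.001, -0.0, -1.0]]
force: [0.0, 0.8, 0.0]
opening: 0.093
grip_force: 0.0
```

```bash
python3 - <<'E'
from m import *
s=snap('wrist','w6.png');t=snap('top');T=arm.read_state();print(T['ee_pos'])
for z in(.114,.06): print(z,np.round(proj(s,(.448,-.046,z)),1))
im=t['color'];print('small base pred',proj(t,(.4517,-.2856,.054)),'plate',proj(t,(.4518,-.2856,.006)))
a=cv2.resize(s['color'][120:280,180:380],(500,400),interpolation=cv2.INTER_CUBIC);b=cv2.resize(im[230:310,358:438],(400,400)[:2],interpolation=cv2.INTER_CUBIC)
cv2.imwrite('pics/c6.png',np.hstack([a[:, :400],b])[...,::-1])
E
```

```text
[ 0.44630529 -0.04647732  0.19244095]
0.114 [277.5 228.6]
0.06 [277.1 210.7]
small base pred (np.float64(402.4449953378231), np.float64(269.7403305918201)) plate (np.float64(396.42795720758136), np.float64(269.9934858315057))
```

View pics/c6.png

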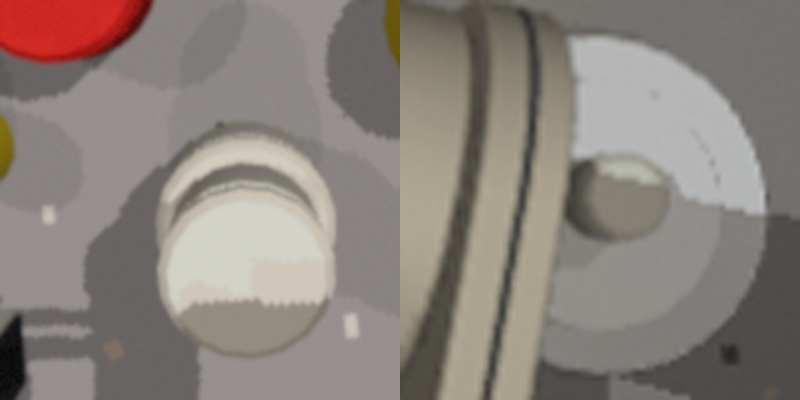

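Small pot stands upright and central on the plate: its lid at about (403,269) matches the prediction. The middle lid in the wrist view is at (278.6,228.4), under 1 mm from prediction. Descending on the middle pot.

>>> step_arm([
  [[-0.03,0.09,0,0,0,0],[0,0,0.4,0,0,0],[0,0,0.6,0,0,0],[0,0,0.6,0,0,0],[0,0,0.6,0,0,0],[0,0,0.6,0,0,0],[0,0,0.6,0,0,0],[0,0,0.4,0,0,0],[0,0,0.2,0,0,0],[0,0,0,0,0,0]],
])

```text
time_s: 27.25
ee_pos: [0.4487, -0.0456, 0.0925]
tcp_rot: [[-0.706, 0.709, -0.0], [0.709, 0.706, 0.0], [0.0, -0.0, -1.0]]
force: [0.2, -0.9, -0.9]
opening: 0.0933
grip_force: 0.0
```

>>> step_arm([
  [[0,0,0,0,0,0],[0,0,0,0,0,0],[0,0,0,0,0,0],[0,0,0,0,0,0],[0,0,0,0,0,0],[0,0,0,0,0,0],[0,0,0,0,0,0],[0,0,0,0,0,0],[0,0,0,0,0,0],[0,0,0,0,0,0]],
], grip=1, newtons=20)

```text
time_s: 28.5
ee_pos: [0.4488, -0.0456, 0.0927]
tcp_rot: [[-0.705, 0.709, 0.0], [0.709, 0.705, -0.0], [-0.0, 0.0, -1.0]]
force: [0.8, 0.0, 2.2]
opening: 0.0516
grip_force: 20.0
```

>>> step_arm([
  [[0,0,-0.2,0,0,0],[0,0,-0.4,0,0,0],[0,0,-0.6,0,0,0],[-0.3,0,-0.6,0,0,0],[-0.6,0.1,-0.2,0,0,0],[-0.8,0.1,0,0,0,0],[-0.8,0.2,0,0,0,0],[-0.8,0.2,0,0,0,0],[-0.8,0.2,0,0,0,0],[-0.8,0.2,0,0,0,0]],
])

```text
time_s: 29.75
ee_pos: [0.5542, -0.1157, 0.1437]
tcp_rot: [[-0.705, 0.709, 0.001], [0.709, 0.705, -0.0], [-0.001, 0.0, -1.0]]
force: [-0.1, -0.1, -1.5]
opening: 0.0516
grip_force: 20.0
```

>>> step_arm([
  [[-0.8,0.2,0,0,0,0],[-0.8,0.2,0,0,0,0],[-0.8,0.1,0,0,0,0],[-0.8,0.1,0.2,0,0,0],[-0.8,0.1,0.6,0,0,0],[-0.46,0.09,0.8,0,0,0],[0,0,0.6,0,0,0],[0,0,0.3,0,0,0],[0,0,0,0,0,0],[0,0,0,0,0,0]],
])

```text
time_s: 31.0
ee_pos: [0.646, -0.1798, 0.0812]
tcp_rot: [[-0.706, 0.709, 0.001], [0.709, 0.706, -0.0], [-0.001, 0.001, -1.0]]
force: [0.1, -0.3, -3.3]
opening: 0.0515
grip_force: 20.0
```

>>> step_arm([
  [[0,-0.22,0,0,0,0],[0,0,0.5,0,0,0],[0,0,0.5,0,0,0],[0,0,0.4,0,0,0],[0,0,0.12,0,0,0],[0,0,0.02,0,0,0],[0,0,0.02,0,0,0],[0,0,0.02,0,0,0],[0,0,0.02,0,0,0],[0,0,0.01,0,0,0]],
])

```text
time_s: 32.25
ee_pos: [0.642, -0.1839, 0.0408]
tcp_rot: [[-0.706, 0.709, 0.001], [0.709, 0.706, -0.0], [-0.001, 0.0, -1.0]]
force: [-4.1, 1.4, 5.9]
opening: 0.0514
grip_force: 20.0
```

Contact. Release, rise, and back to the large pot.

>>> step_arm([
  [[0,0,0,0,0,0],[0,0,0,0,0,0],[0,0,0,0,0,0],[0,0,-0.4,0,0,0],[0,0,-0.8,0,0,0],[0,0,-1,0,0,0],[0,0,-1,0,0,0],[0,0,-0.8,0,0,0],[0.5,-0.1,-0.4,0,0,0],[0.8,-0.2,0,0,0,0]],
], grip=0)

```text
time_s: 33.5
ee_pos: [0.6144, -0.1664, 0.1526]
tcp_rot: [[-0.705, 0.709, 0.003], [0.709, 0.705, -0.001], [-0.003, 0.002, -1.0]]
force: [0.2, -0.8, -0.7]
opening: 0.093
grip_force: 0.0
```

>>> step_arm([
  [[1,-0.2,0,0,0,0],[1,-0.2,0,0,0,0],[1,-0.2,0,0,0,0],[1,-0.2,0,0,0,0],[1,-0.2,0,0,0,0],[1,-0.2,0,0,0,0],[1,-0.1,0,0,0,0],[0.8,0,0,0,0,0],[0.26,0,0,0,0,0],[0,0,0,0,0,0]],
])

```text
time_s: 34.75
ee_pos: [0.4486, -0.0462, 0.1506]
tcp_rot: [[-0.706, 0.708, 0.001], [0.708, 0.706, -0.0], [-0.001, 0.001, -1.0]]
force: [0.8, 0.4, 0.5]
opening: 0.0932
grip_force: 0.0
```

```bash
python3 - <<'E'
from m import *
s=snap('wrist','w7.png');t=snap('top');T=arm.read_state();print(T['ee_pos'])
print(np.round(proj(s,(.4485,-.0458,.06)),1))
im=t['color'];print('med lid pred',proj(t,(.642,-.1839,.062)),'cork',proj(t,(.6421,-.1835,.008)))
a=cv2.resize(s['color'][120:280,200:360],(400,400),interpolation=cv2.INTER_CUBIC);b=cv2.resize(im[155:235,315:395],(400,400),interpolation=cv2.INTER_CUBIC)
cv2.imwrite('pics/c7.png',np.hstack([a,b])[...,::-1])
E
```

```text
[ 0.44881473 -0.04655131  0.15031452]
[276.6 220.5]
med lid pred (np.float64(357.9112234225193), np.float64(187.00532244109328)) cork (np.float64(353.44455174437456), np.float64(191.52510244689074))
```

View pics/c7.png

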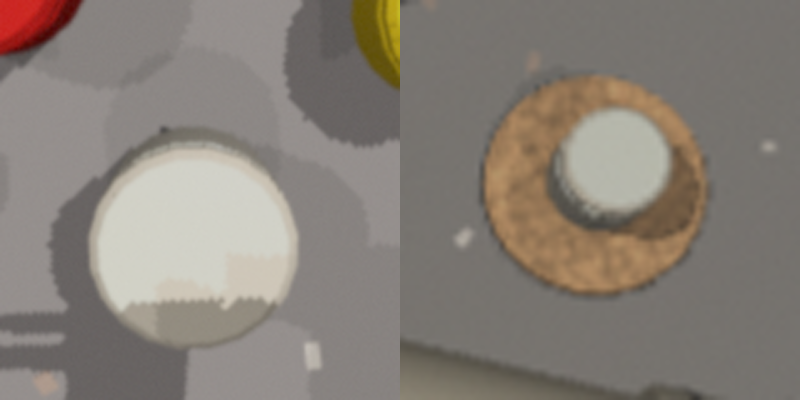

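The middle pot stands central on the cork: its lid at (358.4,187) matches the prediction. The large lid is at (277.4,218.4), about 1.5 mm from prediction. Descending.

>>> step_arm([
  [[0.06,0.04,0,0,0,0],[0,0,0.5,0,0,0],[0,0,0.7,0,0,0],[0,0,0.7,0,0,0],[0,0,0.7,0,0,0],[0,0,0.7,0,0,0],[0,0,0.6,0,0,0],[0,0,0.5,0,0,0],[0,0,0.25,0,0,0],[0,0,0,0,0,0]],
])

```text
time_s: 36.1
ee_pos: [0.4477, -0.0443, 0.0333]
tcp_rot: [[-0.705, 0.709, -0.001], [0.709, 0.705, 0.0], [0.001, -0.0, -1.0]]
force: [-0.5, -0.1, 0.5]
opening: 0.0926
grip_force: 0.0
```

>>> step_arm([
  [[0,0,0,0,0,0],[0,0,0,0,0,0],[0,0,0,0,0,0],[0,0,0,0,0,0],[0,0,0,0,0,0],[0,0,0,0,0,0],[0,0,0,0,0,0],[0,0,0,0,0,0],[0,0,0,0,0,0],[0,0,0,0,0,0]],
], grip=1, newtons=30)

```text
time_s: 37.35
ee_pos: [0.4482, -0.0444, 0.034]
tcp_rot: [[-0.705, 0.709, 0.001], [0.709, 0.705, -0.0], [-0.0, 0.0, -1.0]]
force: [-0.8, 0.1, 4.9]
opening: 0.0637
grip_force: 30.0
```

>>> step_arm([
  [[0,0,-0.2,0,0,0],[0,0,-0.4,0,0,0],[0,0,-0.6,0,0,0],[0,0,-0.7,0,0,0],[0,0,-0.7,0,0,0],[0,0,-0.7,0,0,0],[0,0.2,-0.5,0,0,0],[0,0.5,-0.2,0,0,0],[0,0.8,0,0,0,0],[0,0.8,0,0,0,0]],
])

```text
time_s: 38.6
ee_pos: [0.4892, -0.0028, 0.1333]
tcp_rot: [[-0.705, 0.709, -0.001], [0.709, 0.705, 0.0], [0.001, -0.0, -1.0]]
force: [0.2, -0.5, -3.6]
opening: 0.0636
grip_force: 30.0
```

>>> step_arm([
  [[0.1,0.9,0,0,0,0],[0.1,0.9,0,0,0,0],[0.1,0.9,0,0,0,0],[0.1,0.9,0,0,0,0],[0.1,0.9,0,0,0,0],[0.07,0.9,0,0,0,0],[0,0.9,0,0,0,0],[0,0.9,0,0,0,0],[0,0.9,0,0,0,0],[0,0.6,0,0,0,0]],
])

```text
time_s: 39.85
ee_pos: [0.633, 0.1614, 0.1323]
tcp_rot: [[-0.706, 0.708, -0.002], [0.708, 0.706, 0.0], [0.001, -0.001, -1.0]]
force: [-0.4, -0.8, -3.5]
opening: 0.0633
grip_force: 30.0
```

```bash
python3 - <<'E'
from m import *
s=snap('wrist','w8.png');T=arm.read_state();print(T['ee_pos'],T['force'])
t=cv2.imread('pics/t3.png');tt=snap('top')
hsv=cv2.cvtColor(t,cv2.COLOR_BGR2HSV);S,V=hsv[...,1].astype(int),hsv[...,2].astype(int)
m=((V>125)&(S<45)).astype(np.uint8);cs,_=cv2.findContours(m,cv2.RETR_EXTERNAL,cv2.CHAIN_APPROX_NONE)
p=np.vstack([c[:,0] for c in cs]).astype(float);d=np.hypot(*(p-[214,191]).T);p=world(tt,p[(d>22)&(d<29)],.008)
for _ in range(8):
    x=np.linalg.lstsq(np.c_[2*p,np.ones(len(p))],(p**2).sum(1),rcond=None)[0];r=np.sqrt(x[2]+x[:2]@x[:2]);e=abs(np.hypot(*(p-x[:2]).T)-r);p=p[e<=max(.0015,np.percentile(e,90))]
print('diff top',x[:2],r,len(p))
for z in(.008,): print(proj(s,(.6365,.1617,z)))
E
```

```text
[0.63373736 0.16243566 0.13243761] [-2.34413721  0.13943938 -1.51112375]Traceback (most recent call last):
  File "<stdin>", line 8, in <module>
    return umr_sum(a, axis, dtype, out, keepdims, initial, where)
numpy.exceptions.AxisError: axis 1 is out of bounds for array of dimension 1
```

View pics/w8.png

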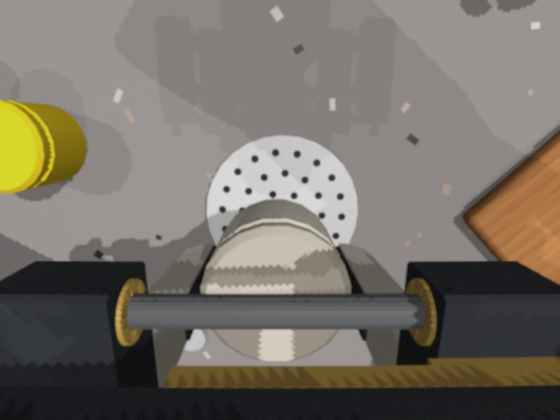

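The wrist view shows the large pot held upright over the diffuser, whose disc rim has top (282,135), left (207,205) and right (358,205). Fitting its circle from rim rays in both views.

```bash
python3 - <<'E'
from m import *
def fit(p):
    for _ in range(8):
        x=np.linalg.lstsq(np.c_[2*p,np.ones(len(p))],(p**2).sum(1),rcond=None)[0];r=np.sqrt(x[2]+x[:2]@x[:2]);e=abs(np.hypot(*(p-x[:2]).T)-r);p=p[e<=max(.0015,np.percentile(e,90))]
    return x[:2].round(4),r.round(4),len(p)
def edge(img,win,thr):
    x0,y0,x1,y1=win;h=cv2.cvtColor(img[y0:y1,x0:x1],cv2.COLOR_RGB2HSV);m=((h[...,2]>thr)&(h[...,1]<45)).astype(np.uint8)
    cs,_=cv2.findContours(m,cv2.RETR_EXTERNAL,cv2.CHAIN_APPROX_NONE);c=max(cs,key=len)[:,0]+[x0,y0];return c.astype(float)
s=snap('wrist');tt=snap('top');t=cv2.imread('pics/t3.png')[...,::-1].copy()
for thr in(125,140): 
    c=edge(t,(182,164,247,222),thr);print('top',fit(world(tt,c,.008)))
for thr in(185,195):
    c=edge(s['color'],(195,120,370,204),thr);c=c[c[:,1]<198];print('wrist',fit(world(s,c,.008)),c.min(0),c.max(0))
T=arm.read_state();print(T['ee_pos'])
E
```

```text
top (array([0.6378, 0.1697]), np.float64(0.0726), 172)
top (array([0.6387, 0.1641]), np.float64(0.0635), 130)
wrist (array([0.6374, 0.1629]), np.float64(0.0642), 187) [207. 136.] [355. 197.]
wrist (array([0.6377, 0.1627]), np.float64(0.064), 181) [207. 137.] [355. 197.]
[0.63222746 0.16017949 0.13255396]
```

>>> step_arm([
  [[-0.06,0.18,0,0,0,0],[0,0,0.4,0,0,0],[0,0,0.6,0,0,0],[0,0,0.7,0,0,0],[0,0,0.7,0,0,0],[0,0,0.5,0,0,0],[0,0,0.3,0,0,0],[0,0,0.15,0,0,0],[0,0,0,0,0,0],[0,0,0,0,0,0]],
])

```text
time_s: 41.3
ee_pos: [0.6375, 0.162, 0.0507]
tcp_rot: [[-0.706, 0.709, 0.001], [0.709, 0.706, 0.0], [-0.001, 0.001, -1.0]]
force: [0.4, -0.6, -3.3]
opening: 0.0635
grip_force: 30.0
```

>>> step_arm([
  [[0.03,0.02,0.1,0,0,0],[0,0,0.1,0,0,0],[0,0,0.05,0,0,0],[0,0,0.02,0,0,0],[0,0,0.02,0,0,0],[0,0,0.02,0,0,0],[0,0,0.02,0,0,0],[0,0,0.02,0,0,0],[0,0,0,0,0,0],[0,0,0,0,0,0]],
])

```text
time_s: 42.55
ee_pos: [0.637, 0.1628, 0.042]
tcp_rot: [[-0.706, 0.709, 0.001], [0.709, 0.706, 0.0], [-0.0, 0.0, -1.0]]
force: [-4.1, -0.9, 5.5]
opening: 0.064
grip_force: 30.0
```

Contact at 5.5 N. Release, rise and clear the view.

>>> step_arm([
  [[0,0,0,0,0,0],[0,0,0,0,0,0],[0,0,0,0,0,0],[0,0,-0.4,0,0,0],[0,0,-0.6,0,0,0],[0,0,-1,0,0,0],[0,0,-1,0,0,0],[0,0,-1,0,0,0],[0,0,-1,0,0,0],[0,0,-1,0,0,0]],
], grip=0)

```text
time_s: 43.8
ee_pos: [0.6371, 0.1628, 0.1937]
tcp_rot: [[-0.706, 0.709, 0.002], [0.709, 0.706, 0.0], [-0.001, 0.001, -1.0]]
force: [0.3, -0.3, 0.5]
opening: 0.0932
grip_force: 0.0
```

>>> step_arm([
  [[0.5,0,-0.5,0,0,0],[1,0,0,0,0,0],[1,0,0,0,0,0],[1,0,0,0,0,0],[1,0,0,0,0,0],[1,0,0,0,0,0],[1,0,0,0,0,0],[1,0,0,0,0,0],[0.5,0,0,0,0,0],[0,0,0,0,0,0]],
])

```text
time_s: 45.05
ee_pos: [0.495, 0.3052, 0.2036]
tcp_rot: [[-0.707, 0.708, 0.0], [0.708, 0.707, -0.0], [-0.0, -0.0, -1.0]]
force: [0.5, 0.2, 0.4]
opening: 0.0929
grip_force: 0.0
```

```bash
python3 - <<'E'
from m import *
t=snap('top','t9.png');print(arm.read_state()['ee_pos'])
for n,p in(('large',(.637,.1628,.068)),('base',(.637,.1628,.008))): print(n,np.round(proj(t,p),1))
cv2.imwrite('pics/c9.png',cv2.resize(t['color'][90:330,110:430],(800,600),interpolation=cv2.INTER_CUBIC)[...,::-1])
E
```

```text
[0.49559488 0.30458747 0.20363517]
large [210.  185.7]
base [213.6 190.9]
```

View pics/c9.png

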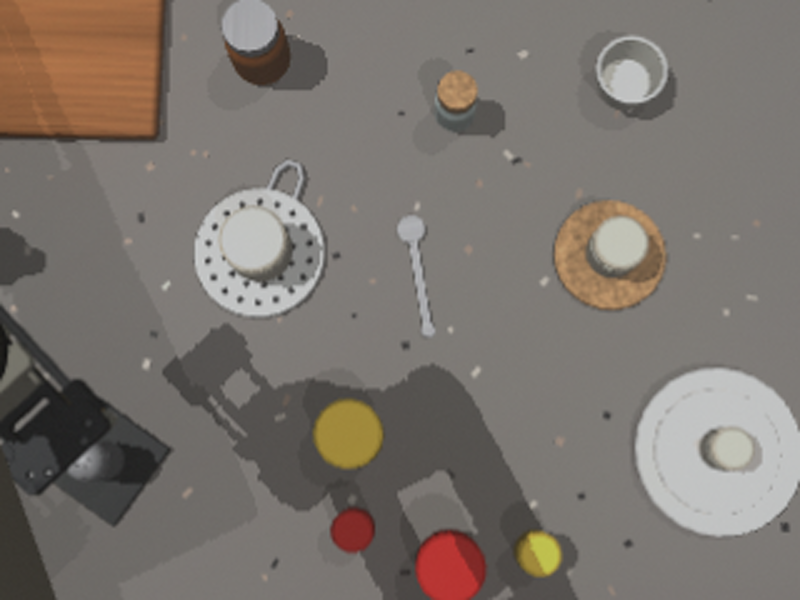

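All four are upright and centred: in the crop, large lid (254,240) on the diffuser, middle (620,244) on the cork, small (732,449) on the plate and the shaker on the slate. The spoon and jar have not moved. The gripper is clear, so I'm handing in.

```bash
python3 -c "
from workcell import arm
print(arm.close_job())"
```

```text
the job is handed in; nothing more can be done
None
```

The job is handed in at about 45 s: the small pot is on the plate, the middle pot on the cork mat, the large pot on the diffuser and the shaker on the slate, all upright and within a few millimetres of centre, with the teaspoon and jar left where they were.

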